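# Make up the control-board repair kit

## Task

Make up the repair kit in the aluminium job tray: the blue relay, the white run capacitor and the transformer each go into the grey pocket cut for it, resting flat on the pocket's floor, the same way up as it lies now. Somebody has put a wrong, cream relay in the relay pocket: take it out and lay it flat, same way up, in the red reject tray before the blue relay goes in. The black capacitor and the brown finned module are not part of this kit: leave them where they lie.

Things in the scene. Friction and masses are not known exactly. Their poses are not given: they have to be found in the camera images.
- relay_blue: blue box-shaped relay, 16 x 30 x 20 mm (x, y, z). Origin at the centre of its underside, y along the 30 mm length, z up. About 30 g; grasp across the 16 mm width. Lies loose on the bench, any yaw.
- relay_cream: cream relay of the same shape and size, 16 x 30 x 20 mm, same axes and weight; at the start it lies in pocket_relay (on its floor, 6 mm above that insert's underside, so its upper 12 mm stand above the insert's top face). It does not belong in the kit.
- capacitor_white: white oval motor run capacitor lying on its side, 52 x 83 x 34 mm (x, y, z). Origin under its middle on the underside, y along its length (the two terminals at -y, the can from y = -30 to +42 mm), z up. The long sides are rounded, widest (52 mm) 17 mm above the underside. About 120 g. Loose on the bench, any yaw.
- main_transformer: small mains transformer, blue-grey core with a cream bobbin, 44 x 44 x 36 mm. Origin at the centre of its underside; the core is 30 mm (x) by 44 mm (y) over the full height, the bobbin stands out to 44 mm in x, 28 mm wide in y, from 6 to 30 mm height. About 190 g; it can be grasped along x or along y. Loose on the bench, any yaw.
- capacitor_black: black round electrolytic capacitor lying on its side, can 22 mm in diameter, 50 mm long with its leads (y). Origin on its underside. Loose: it rolls if pushed. A look-alike: leave it where it lies.
- finned_module: brown finned heat-sink module, 70 x 48 x 35 mm (x, y, z), origin at the centre of its underside. Loose. A look-alike: leave it where it lies.
- pocket_relay: grey plastic insert, 80 x 115 x 14 mm (x, y, z), fixed in the job tray; in the middle of its top the smallest pocket, black-lined, 29 x 46 mm (x, y), 8 mm deep, for the relay. Origin at the centre of its underside (4 mm above the bench); pocket floor 6 mm, top face 14 mm above the origin; y along the long side, z up.
- pocket_capacitor: insert like pocket_relay (same outside, origin, axes, heights) with the large oblong pocket, 68 x 99 mm (x, y), 8 mm deep, for the capacitor. The three inserts stand in a row along their x, in any order, in a low aluminium tray, 263 x 127 mm, with a 4 mm rim 22 mm above the bench; a low wire handle stands out 17 mm at each end of the row.
- pocket_transformer: insert like pocket_relay (same outside, origin, axes, heights) with the square pocket, 60 x 60 mm, 8 mm deep, for the transformer.
- reject_tray: open red plastic tray fixed on the bench, 85 x 105 x 12 mm outside (x, y, z), walls and floor 4 mm thick. Origin at the centre of its underside, floor 4 mm above it, y along the long side, z up.
Not all that is in view belongs to the job. What is meant by the relay_cream is not turquoise, and is the smaller of those in its own colour.

How it is judged (in metres and radians):
On the way, in this order (a step that is already met when the one before it is completed fails the run):
1. the cream relay lies flat in the red reject tray (x of relay_cream in the frame of reject_tray between -0.034 and 0.034 m and y of relay_cream in the frame of reject_tray between -0.044 and 0.044 m and z of relay_cream in the frame of reject_tray between 0 and 0.008 m and angle between relay_cream's own z axis and vertical below 0.15 rad and linear speed of relay_cream below 0.02 m/s), for 0.2 s.
2. the blue relay lies flat on the floor of the relay pocket (x of relay_blue in the frame of pocket_relay between -0.011 and 0.011 m and y of relay_blue in the frame of pocket_relay between -0.012 and 0.012 m and z of relay_blue in the frame of pocket_relay between 0 and 0.01 m and angle between relay_blue's own z axis and vertical below 0.15 rad and linear speed of relay_blue below 0.02 m/s), for 0.2 s.
At the end, for the whole second after the job is handed in: Blue relay, white capacitor and transformer lie flat and at rest on the floor of their own pockets (within 4 mm of it, within 13 mm of its middle), the cream relay flat on the floor of the red tray; black capacitor and brown module are within 30 mm of their starts (all of step 1 and all of step 2 and x of capacitor_white in the frame of pocket_capacitor between -0.013 and 0.013 m and y of capacitor_white in the frame of pocket_capacitor between -0.013 and 0.013 m and z of capacitor_white in the frame of pocket_capacitor between 0 and 0.01 m and angle between each of capacitor_white, main_transformer's own z axis and vertical below 0.15 rad and linear speed of each of capacitor_white, main_transformer below 0.02 m/s and x of main_transformer in the frame of pocket_transformer between -0.013 and 0.013 m and y of main_transformer in the frame of pocket_transformer between -0.013 and 0.013 m and z of main_transformer in the frame of pocket_transformer between 0 and 0.01 m and distance of each of capacitor_black, finned_module from where it was at the start of the episode below 0.03 m); the robot touches nothing.
It fails at once if the black capacitor is moved by more than 30 mm (distance of capacitor_black from where it was at the start of the episode above 0.03 m).
It fails at once if the brown finned module is moved by more than 30 mm (distance of finned_module from where it was at the start of the episode above 0.03 m).
It also fails if it takes over 88 s, if anything falls off the work surface, if the arm or the gripper's body presses on something with over 40 N, if the wrist force passes 120 N, or if a joint passes its speed limit or range.

## Robot

A 6-joint arm with a two-finger parallel gripper is mounted at the origin on a cart in front of the work surface, level with it; the furniture and walls round the work are solid. World frame = base frame: x ahead of the robot, y to its left, z up, the work surface at z = 0. Lengths are in m, angles in degrees, forces in N, time in s.
With the tool pointing down it reaches from about 0.35 to 1 m from the base axis. Payload 7.1 kg.
Tool frame: the origin (TCP) lies on the centre line of the jaws, within the pads' length; the fingertips stand manip.tcp_to_tips ahead of it and the grasp point (between the pads) lies 3 mm ahead of it (manip.tcp_to_tips is the distance from the TCP to the fingertips, in m); z points along the fingers, y is the line along which they close (so a half turn about z gives the same grasp; the last joint's range is limited). The gripper opens to 85 mm and grips with 20 to 120 N. Pads are 22 mm wide; open, the fingers measure 114 mm over their backs; the gripper's body (76 mm by 85 mm) begins 54 mm behind the grasp point. The pads swing forward as they close: fully open they stand 13 mm farther back than shut.
Start: joints at [-69.614, 24.242, 93.386, -0, 62.372, -1.089], TCP at [0.229, -0.582, 0.253] pointing down, gripper open.
Joint ranges: [-172.04, 172.04], [-51.8, 120.97], [4.93, 147.93], [-75.15, 255.16], [6.16, 154.13], [-145.62, 145.62]. Speed limits (degrees/s): [136.94, 136.94, 172.46, 180, 180, 180].

## Interface

Orientations are given as [roll, pitch, yaw] about the fixed x, y, z axes, in that order (R = Rz(yaw) Ry(pitch) Rx(roll)).
In Python, from bench import manip gives the robot as it stands.
- The arm moves only by the tool play_rows, never from a script. Its argument "targets" is a list that holds one entry, the list of rows, each a list of 5 numbers: the shift along the tool's x, y, z in cm, then the turn about the tool's z in degrees, then the closure, from 0 (fully open) to 1 (shut). In form: [[[dx, dy, dz, roll, hand], ...]]. A call has 1 to 12 rows; each row is the pose to reach, as a shift and turn from the pose commanded when the call began, along the tool's axes at that moment; what a row does not reach only later rows make up. A row lasts 1/10 s, in which the tool goes at most 50 mm and 8.59 degrees, less where a joint would pass 70% of its speed; a pose out of reach is approached as far as the arm can. A call with a gripper value outside its range is refused whole. The fingers move at their own pace and stop on an object; "newtons" is the grip in N (left out, the last holds). Time passes only in rows, so rows that repeat a pose let the fingers close. It gives the time, the measured TCP pose, the force, the opening and the grip force at its end, in the units of the state.
- manip.read_state(): the state, without advancing time (a new reading comes with each control period).
- manip.get_image(name): name is "scene" or "side" or "wrist"; returns a dict with "frame" (420x560x3 uint8, red, green, blue), "mtx" (3x3 intrinsics, pixels), "T" (4x4, takes a point from camera to world coordinates); the wrist camera has in their place "T_tool_cam" (4x4, takes a point from camera to tool coordinates, whose origin is the TCP and whose axes are the flange's). Camera axes: x right, y down, z forward; pixel columns grow to the right and rows downward; lengths in m; the calibration is good to about 2 mm. A picture is of the moment at which its call begins: read the wrist's pose just before it. There is no depth.
- manip.job_done(): hands the job in; it is judged then, once.
The state is a dict: "time": time; "joints": joint angles; "dq": joint speeds; "joint_efforts": joint torques, N m; "eef_pos": TCP position; "tcp_rot": TCP orientation; "ft_force": force on the tool from outside, world axes, zero at the start; "wrist_torque": the same for the moment, N m; "grip_width": opening from 0.0 (shut) to 1.0 (fully open); "grasp_force": force on a finger pad.
Only numpy, scipy, OpenCV 4.12 (cv2) and the standard library are available. Lean on these libraries where they do the work, as an engineer would, in place of code of your own. Each camera call takes 0.05 s, during which the arm holds its last target. There are 200 camera calls.

## Working session

There is one attempt and no reset: what is moved stays moved. The work goes in short steps, Python scripts to look and compute and a tool call to move; the robot and the scene stay as the last step left them, time stands still between calls to the robot, and variables do not carry over. Pictures are saved under pics/ and viewed, at most 15 in all, crops included, and the job is handed in when it is done.

Besides the shell and the picture viewer there is one more tool, called after "Emit:" as a command line: name --argument value ..., lists and objects as JSON in quotes. play_rows: Moves the arm, as the interface text tells. Its arguments: {"type":"object","properties":{"targets":{"type":"array","items":{"type":"array","items":{"type":"array","items":{"type":"number"}}}},"newtons":{"type":"number"}},"required":["targets"]}

```bash
mkdir -p pics; ls; python3 - <<'E'
from bench import manip
import cv2, numpy as np, pickle
s=manip.read_state(); print(s, manip.tcp_to_tips)
d={}
for n in ("scene","side","wrist"):
    im=manip.get_image(n); im['state']=s; d[n]=im
    cv2.imwrite(f"pics/{n}0.png",im["frame"][:,:,::-1])
    print(n,im["mtx"].tolist(), np.round(im.get("T",im.get("T_tool_cam")),3).tolist())
pickle.dump(d,open("im0.pkl","wb"))
E
```

```text
pics
{'time': 0.0, 'joints': array([-6.96145840e+01,  2.42830433e+01,  9.34322723e+01,  1.79998932e-03,
        6.23722918e+01, -1.08783493e+00]), 'dq': array([ 0.07021971,  0.0345672 ,  0.06953729,  0.01565605, -0.06272283,
       -0.05952589]), 'joint_efforts': array([-2.92694367e-04, -5.57385707e+01, -2.81747246e+01, -6.01675015e-05,
        7.35677546e-03, -2.99308226e-05]), 'eef_pos': array([ 0.22865052, -0.58111708,  0.25255503]), 'tcp_rot': array([-1.79912439e+02, -3.25642754e-03,  2.14724126e+01]), 'ft_force': array([-0.15307892, -0.40240432, -0.67076647]), 'wrist_torque': array([-0.02855056,  0.00326773,  0.00981136]), 'grasp_force': 0.0, 'grip_width': 0.9995288863608636} 0.022
scene [[532.9520187803614, 0.0, 272.8836618257783], [0.0, 532.9520187803614, 212.34887506337557], [0.0, 0.0, 1.0]] [[-0.886, -0.233, 0.401, -0.006], [-0.463, 0.417, -0.782, 0.993], [0.015, -0.878, -0.478, 0.681], [0.0, 0.0, 0.0, 1.0]]
side [[392.47555995957, 0.0, 281.00065285887354], [0.0, 392.47555995957, 210.67151848552328], [0.0, 0.0, 1.0]] [[0.996, 0.03, -0.08, 0.596], [0.086, -0.382, 0.92, -0.85], [-0.003, -0.924, -0.383, 0.362], [0.0, 0.0, 0.0, 1.0]]
wrist [[357.27445367686056, 0.0, 271.6541673014668], [0.0, 357.27445367686056, 211.29206105005855], [0.0, 0.0, 1.0]] [[-0.001, -0.951, -0.309, 0.08], [1.0, -0.0, -0.001, -0.001], [0.001, -0.309, 0.951, -0.12], [0.0, 0.0, 0.0, 1.0]]
```

View pics/scene0.png

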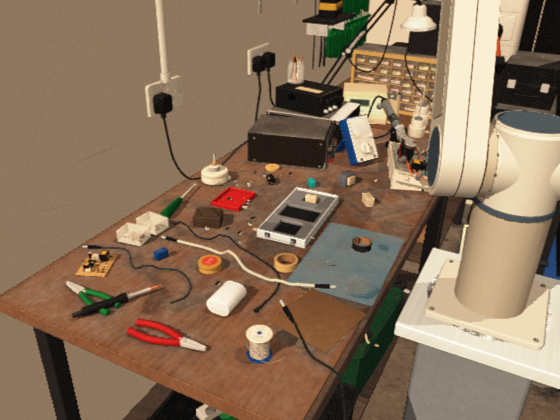

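View pics/side0.png

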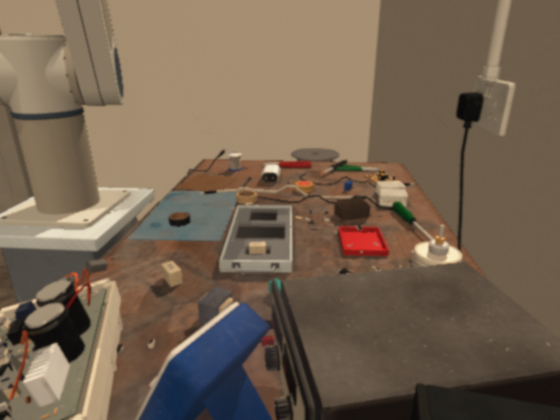

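Scene view: job tray (300,215) with a cream block in its far-end pocket (312,198), a second cream block on the bench (368,199), and a turquoise one (312,183). The transformer is probably at (347,180), the blue relay at (160,254), the white capacitor at (227,298), the brown module at (208,217) and the red tray at (233,199). The black capacitor may be at (270,178). I'll enlarge.

```bash
cat > h.py <<'E'
import numpy as np, cv2, pickle
from scipy.spatial.transform import Rotation as R
def cam(im):
    "K, T_world_cam"
    if "T" in im: return im["mtx"], np.array(im["T"])
    s=im["state"]; M=np.eye(4); M[:3,:3]=R.from_euler("xyz",s["tcp_rot"],degrees=True).as_matrix(); M[:3,3]=s["eef_pos"]
    return im["mtx"], M@np.array(im["T_tool_cam"])
def ray(im,p):
    K,T=cam(im); d=T[:3,:3]@np.linalg.solve(K,[p[0],p[1],1.]); return T[:3,3],d
def at(im,p,z):
    o,d=ray(im,p); return o+d*(z-o[2])/d[2]
def tri(*obs):
    "least-squares meeting point of rays [(im,p),...] and residual"
    A=np.zeros((3,3));b=np.zeros(3);rs=[]
    for im,p in obs:
        o,d=ray(im,p); d=d/np.linalg.norm(d); P=np.eye(3)-np.outer(d,d); A+=P; b+=P@o; rs.append((o,P))
    x=np.linalg.solve(A,b); return x, max(np.linalg.norm(P@(x-o)) for o,P in rs)
def proj(im,X):
    K,T=cam(im); c=np.linalg.inv(T)@np.append(X,1); q=K@c[:3]; return q[:2]/q[2]
def grab(name,tag):
    from bench import manip
    s=manip.read_state(); im=manip.get_image(name); im["state"]=s
    pickle.dump(im,open(tag+".pkl","wb")); cv2.imwrite(f"pics/{tag}.png",im["frame"][:,:,::-1]); return im
E
python3 - <<'E'
import cv2
a=cv2.imread("pics/scene0.png")[140:340,80:400]; b=cv2.imread("pics/side0.png")[160:340,130:470]
cv2.imwrite("pics/c_scene.png",cv2.resize(a,(800,500),interpolation=cv2.INTER_CUBIC))
cv2.imwrite("pics/c_side.png",cv2.resize(b,(800,424),interpolation=cv2.INTER_CUBIC))
E
```

```text
(no output)
```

View pics/c_scene.png

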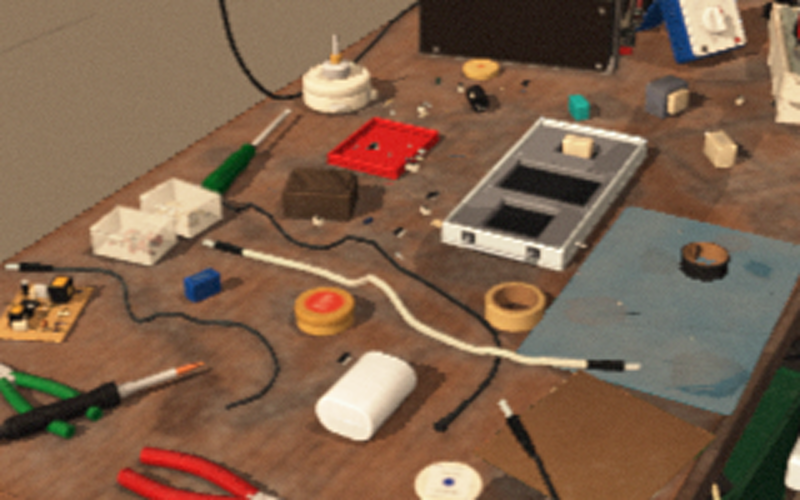

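View pics/c_side.png

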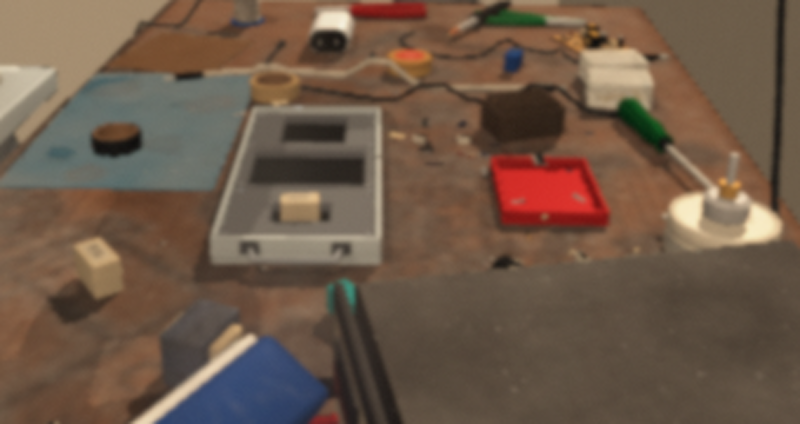

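Enlarged: the candidates for relay_cream are the block in the pocket at scene (311,199), side (257,248); the bigger cream block on the bench at scene (368,200), side (172,275); and the turquoise cube at scene (312,183). The one in the tray's pocket is the smaller cream one, so I choose that. The transformer is at scene (347,180), and the black capacitor at (271,179). Now I'll locate everything.

```bash
python3 - <<'E'
from h import *
d=pickle.load(open("im0.pkl","rb")); S,D=d["scene"],d["side"]
s=lambda u,v:(80+u/2.5,140+v/2.5); e=lambda u,v:(130+u/2.353,160+v/2.353)
np.set_printoptions(precision=3,suppress=True)
T=dict(cream_tr=((578,141),(300,198)),cream_bench=((720,140),(96,247)),
 rimA=((541,119),(381,262-24)),rimB=((647,143),(214,240)),rimC=((566,266-20),(252,108)),rimD=((444,226),(382,108)),
 red=((385,140),(545,190)),blue=((204,280),(513,58)),brown=((322,180),(522,105)),capw=((375,375),(333,25)),blackcap=((478,97),(507,262)))
for k,(a,b) in T.items():
    x,r=tri((S,s(*a)),(D,e(*b))); print(k,x,round(r,4))
for k,p,z in [("cream_top",(578,141),.03),("blue_top",(204,277),.02),("trafo_top",(665,86),.036),("trafo R bobbin",(677,98),.02),("cap",(368,385),.02),("bigcream",(720,138),.025),
 ("A",(541,119),.022),("B",(647,143),.022),("C",(566,250),.022),("D",(444,224),.022),
 ("redL",(329,155),.012),("redT",(378,118),.012),("redR",(439,134),.012),("redB",(403,172),.012),("blackcap",(478,97),.011),("turq",(579,105),.015),("lid",(480,68),.01)]:
    print(k,at(S,s(*p),z))
E
```

```text
cream_tr [ 0.495 -0.21   0.027] 0.001
cream_bench [ 0.36  -0.292  0.025] 0.0002
rimA [ 0.561 -0.254  0.019] 0.0015
rimB [ 0.436 -0.262  0.016] 0.0027
rimC [ 0.419 -0.011  0.021] 0.0009
rimD [0.545 0.005 0.017] 0.0033
red [ 0.696 -0.14   0.008] 0.0016
blue [0.691 0.192 0.012] 0.0003
brown [0.686 0.002 0.028] 0.0004
capw [0.469 0.256 0.027] 0.0026
blackcap [ 0.653 -0.276  0.017] 0.0007
cream_top [ 0.492 -0.204  0.03 ]
blue_top [0.686 0.197 0.02 ]
trafo_top [ 0.456 -0.374  0.036]
trafo R bobbin [ 0.443 -0.383  0.02 ]
cap [0.47  0.262 0.02 ]
bigcream [ 0.362 -0.297  0.025]
A [ 0.557 -0.249  0.022]
B [ 0.43  -0.252  0.022]
C [ 0.415 -0.003  0.022]
D [0.539 0.01  0.022]
redL [ 0.729 -0.074  0.012]
redT [ 0.73  -0.178  0.012]
redR [ 0.649 -0.177  0.012]
redB [ 0.639 -0.079  0.012]
blackcap [ 0.658 -0.287  0.011]
turq [ 0.54  -0.318  0.015]
lid [ 0.697 -0.366  0.01 ]
```

```bash
cat >> h.py <<'E'
def mv(x,y,z,yaw,n=1):
    "print shift/turn in the tool axes (cm, deg) to a world pose, tool down; z = TCP height"
    from bench import manip
    s=manip.read_state(); M=R.from_euler("xyz",s["tcp_rot"],degrees=True).as_matrix()
    d=M.T@(np.array([x,y,z])-s["eef_pos"])*100; r=-(yaw-s["tcp_rot"][2]); r=(r+90)%180-90
    print("t",round(s["time"],2),"from",np.round(s["eef_pos"],4),np.round(s["tcp_rot"],2),"d",np.round(d,2),"roll",round(r,2),"rows>",round(max(np.linalg.norm(d)/5,abs(r)/8.59),1),"q6",np.round(s["joints"],0))
E
python3 -c "
from h import *
mv(.52,-.2,.28,3.5)"
```

```text
t 0.15 from [ 0.2287 -0.5812  0.2527] [-179.93   -0.     21.47] d [ 41.07 -24.82  -2.7 ] roll 17.97 rows> 9.6 q6 [-70.  24.  93.  -0.  62.  -1.]
```

Emit:
play_rows --targets '[[[0, 0, -2.7, 0, 0], [41.1, -24.8, -2.7, 18, 0], [41.1, -24.8, -2.7, 18, 0], [41.1, -24.8, -2.7, 18, 0], [41.1, -24.8, -2.7, 18, 0], [41.1, -24.8, -2.7, 18, 0], [41.1, -24.8, -2.7, 18, 0], [41.1, -24.8, -2.7, 18, 0], [41.1, -24.8, -2.7, 18, 0], [41.1, -24.8, -2.7, 18, 0], [41.1, -24.8, -2.7, 18, 0], [41.1, -24.8, -2.7, 18, 0]]]'

```text
time: 1.35
eef_pos: [0.5224, -0.1973, 0.2801]
tcp_rot: [-180.0, -0.0, 3.7]
ft_force: [0.8, -0.4, 0.5]
grip_width: 0.997
grasp_force: 0.0
```

Emit:
play_rows --targets '[[[0, 0, 0, 0, 0], [0, 0, 0, 0, 0]]]'

```text
time: 1.55
eef_pos: [0.5198, -0.201, 0.2801]
tcp_rot: [-180.0, 0.0, 3.4]
ft_force: [0.2, -0.1, -0.8]
grip_width: 0.998
grasp_force: 0.0
```

```bash
python3 -c "
from h import *
im=grab('wrist','w1'); print(im['state']['eef_pos'],im['state']['tcp_rot'],im['state']['dq'].max())
cv2.imwrite('pics/w1b.png',cv2.resize(im['frame'][:,:,::-1],(800,600),interpolation=cv2.INTER_CUBIC))"
```

```text
[ 0.51979417 -0.20100855  0.28009931] [-1.79999758e+02  4.25196308e-02  3.43862977e+00] 0.2147851167873022
```

View pics/w1b.png

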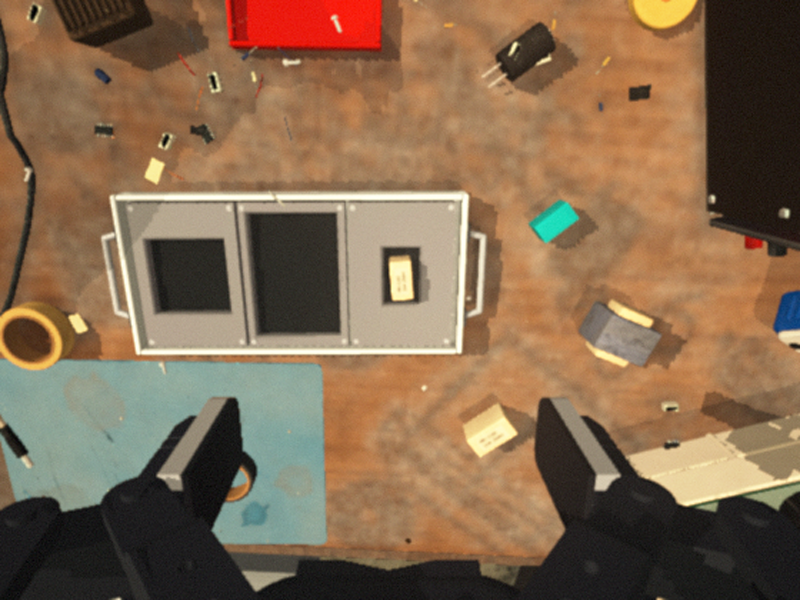

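Wrist view (800x600): the cream relay is at about (401,278) in the pocket (382–422, 247–305). The capacitor pocket (295,272) is in the middle and the transformer pocket (189,275) at the left end. The transformer is at (620,333), the black capacitor at (522,52), the turquoise block at (554,221), the other cream block at (490,430) and the red tray at the top (306,10).

```bash
python3 - <<'E'
from h import *
np.set_printoptions(precision=4,suppress=True)
W=pickle.load(open("w1.pkl","rb")); w=lambda u,v:(u*.7,v*.7)
S=pickle.load(open("im0.pkl","rb"))["scene"]; s=lambda u,v:(80+u/2.5,140+v/2.5)
def quad(n,P,z):
    X=np.array([at(W,w(*p),z)[:2] for p in P]); e1=(X[1]+X[2]-X[0]-X[3])/2; e2=(X[0]+X[1]-X[2]-X[3])/2
    print(n,X.mean(0),"len",np.linalg.norm(e1),np.linalg.norm(e2),"ang",np.degrees(np.arctan2(e1[1],e1[0])),np.degrees(np.arctan2(e2[1],e2[0])))
quad("rim",[(110,196),(469,191),(463,354),(137,354)],.022)
quad("ptr",[(145,239),(224,237),(232,312),(158,314)],.018)
quad("pcap",[(245,211),(337,212),(341,334),(257,336)],.018)
quad("prel",[(382,247),(420,247),(422,303),(384,305)],.018)
quad("creamtop",[(389,256),(411,256),(413,299),(391,301)],.03)
quad("redside",[(230,44),(383,50),(383,40),(230,40)],.012)
for n,p,q in [("cream",(401,278),(578,141)),("trafo",(612,318),(663,84)),("rimA",(469,191),(541,119)),("rimB",(463,354),(647,143)),("blackcap",(524,50),(478,97))]:
    print(n,*tri((W,w(*p)),(S,s(*q))))
mv(.49,-.205,.10,3.5)
E
python3 -c "
import cv2
f=cv2.imread('pics/w1.png')[160:270,250:480]
cv2.imwrite('pics/w1c.png',cv2.resize(f,None,fx=3.4,fy=3.4,interpolation=cv2.INTER_CUBIC))"
```

```text
rim [ 0.4912 -0.1296] len 0.262373652463428 0.12727894280759663 ang -86.1895457668406 3.867835524827024
ptr [ 0.4864 -0.0476] len 0.05948526006097079 0.060137825891534075 ang -85.03478653173062 4.249817271360598
pcap [ 0.4918 -0.1291] len 0.06807654011865577 0.0988103677663991 ang -86.16513410253715 3.7352583845939815
prel [ 0.4965 -0.2117] len 0.02943472552985117 0.04570906171422161 ang -84.96442699979725 5.817118609069555
creamtop [ 0.4979 -0.2106] len 0.01654012476796754 0.034294246455554095 ang -83.80766971112611 6.354443594980272
redside [ 0.6557 -0.1354] len 0.10496452766233334 0.004342574024404896 ang -87.62560883905283 -178.29338104371465
cream [ 0.4959 -0.2113  0.0256] 0.0010675961074144195
trafo [ 0.4685 -0.381   0.0291] 0.007985972248494884
rimA [ 0.5626 -0.2574  0.0169] 0.001412390503258726
rimB [ 0.4337 -0.2657  0.0152] 0.0010767118167319528
blackcap [ 0.6591 -0.2858  0.0114] 0.0016796026211098288
t 1.6 from [ 0.5197 -0.2013  0.2802] [180.     0.03   3.4 ] d [-2.98  0.2  18.02] roll -0.1 rows> 3.7 q6 [-22.  17. 101.  -0.  63.  64.]
```

View pics/w1c.png

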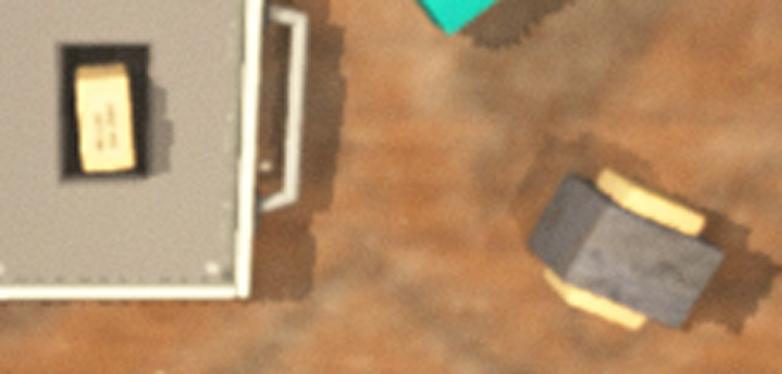

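Crop: the cream relay's top face has corners (77,82),(128,79),(135,170),(84,174). The transformer's top face is about (612,205),(722,250),(683,327),(570,280), with its bobbin showing on the upper-right and lower-left long sides.

```bash
python3 - <<'E'
from h import *
np.set_printoptions(precision=4,suppress=True)
W=pickle.load(open("w1.pkl","rb")); w=lambda u,v:(250+u/3.4,160+v/3.4)
def quad(n,P,z):
    X=np.array([at(W,w(*p),z)[:2] for p in P]); e1=(X[1]+X[2]-X[0]-X[3])/2; e2=(X[0]+X[1]-X[2]-X[3])/2
    print(n,X.mean(0),"len",np.linalg.norm(e1),np.linalg.norm(e2),"ang",np.degrees(np.arctan2(e1[1],e1[0])),np.degrees(np.arctan2(e2[1],e2[0])))
quad("cream",[(77,82),(128,79),(135,170),(84,174)],.03)
quad("trafo",[(612,205),(722,250),(683,327),(570,280)],.036)
print("screw",at(W,(336*.7,22*.7),.006))
mv(.494,-.211,.10,6)
E
```

```text
cream [ 0.4951 -0.2113] len 0.016165884963535875 0.03016061785790859 ang -82.48623082024821 8.08422377893744
trafo [ 0.4606 -0.3886] len 0.04155284739488218 0.02802944140275963 ang -109.2676177335812 -15.734462384367779
screw [ 0.6712 -0.1546  0.006 ]
t 1.6 from [ 0.5197 -0.2013  0.2802] [180.     0.03   3.4 ] d [-2.62  0.82 18.02] roll -2.6 rows> 3.6 q6 [-22.  17. 101.  -0.  63.  64.]
```

Emit:
play_rows --targets '[[[-2.5, 0.9, 5, -4.3, 0.55], [-2.5, 0.9, 10, -4.3, 0.55], [-2.5, 0.9, 15, -4.3, 0.55], [-2.5, 0.9, 19, -4.3, 0.55], [-2.5, 0.9, 21, -4.3, 0.55], [-2.5, 0.9, 21, -4.3, 0.55], [-2.5, 0.9, 22, -4.3, 0.55], [-2.5, 0.9, 22.7, -4.3, 0.55], [-2.5, 0.9, 23.3, -4.3, 0.55], [-2.5, 0.9, 23.7, -4.3, 0.55], [-2.5, 0.9, 23.7, -4.3, 0.55], [-2.5, 0.9, 23.7, -4.3, 0.55]]]' --newtons 30

```text
time: 2.8
eef_pos: [0.4963, -0.2109, 0.0436]
tcp_rot: [180.0, -0.0, 7.8]
ft_force: [-0.3, -0.2, 0.3]
grip_width: 0.451
grasp_force: 0.0
```

```bash
python3 -c "
from h import *
im=grab('wrist','w2'); mv(.495,-.2113,.042,7.7); print(im['state']['ft_force'],im['state']['grip_width'])"
```

```text
t 2.85 from [ 0.4964 -0.2109  0.0437] [ 1.7998e+02 -3.0000e-02  7.7800e+00] d [-0.14  0.03  0.17] roll 0.08 rows> 0.0 q6 [-24.  36. 110.   0.  34.  58.]
[-0.26018517 -0.17815564  0.25808263] 0.4510475464015702
```

View pics/w2.png

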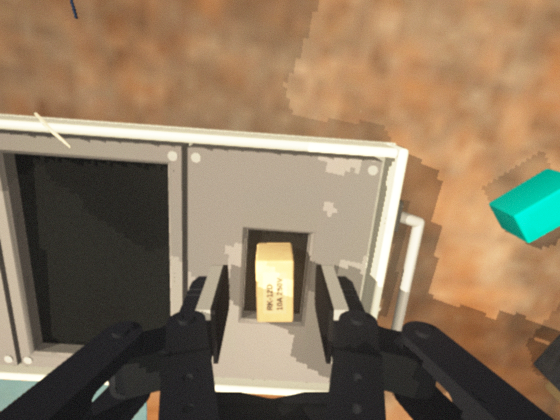

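The block sits centred between the fingers at (275,283), so I close and lift.

Emit:
play_rows --targets '[[[0, 0, 0.2, 0, 0.55], [0, 0, 0.2, 0, 1], [0, 0, 0.2, 0, 1], [0, 0, 0.2, 0, 1], [0, 0, 0.2, 0, 1], [0, 0, 0.2, 0, 1], [0, 0, 0.2, 0, 1], [0, 0, 0, 0, 1], [0, 0, -1, 0, 1], [0, 0, -3, 0, 1], [0, 0, -5, 0, 1], [0, 0, -5, 0, 1]]]' --newtons 30

```text
time: 4.05
eef_pos: [0.4977, -0.2116, 0.096]
tcp_rot: [179.9, -0.2, 7.8]
ft_force: [0.6, -0.4, 0.1]
grip_width: 0.174
grasp_force: 29.9
```

```bash
python3 -c "
from h import *
mv(.665,-.13,.16,4)"
```

```text
t 4.05 from [ 0.4977 -0.2116  0.096 ] [179.86  -0.23   7.78] d [17.71 -5.8  -6.34] roll 3.78 rows> 3.9 q6 [-24.  31. 109.  -0.  40.  58.]
```

Emit:
play_rows --targets '[[[4, -1.4, -6.4, 3.8, 1], [8.8, -3, -6.4, 3.8, 1], [13, -4.4, -6.4, 3.8, 1], [17.7, -5.8, -6.4, 3.8, 1], [17.7, -5.8, -6.4, 3.8, 1], [17.7, -5.8, -6.4, 3.8, 1], [17.7, -5.8, -6.4, 3.8, 1]]]'

```text
time: 4.75
eef_pos: [0.6619, -0.1296, 0.1562]
tcp_rot: [-180.0, 0.2, 4.0]
ft_force: [-0.7, -0.7, -1.2]
grip_width: 0.176
grasp_force: 30.0
```

```bash
python3 -c "
from h import *
im=grab('wrist','w3'); print(im['state']['eef_pos'],im['state']['grasp_force'])"
```

```text
[ 0.66194055 -0.12955319  0.15616928] 29.950789511203766
```

View pics/w3.png

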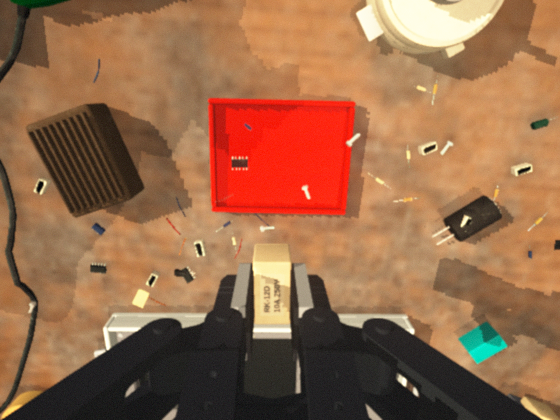

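The cream relay is held level at (272,290). The red tray's corners are (209,99),(356,101),(350,215),(212,211), with a chip at (240,162) and a screw at (307,191). The floor around (275,145) is clear.

```bash
python3 - <<'E'
from h import *
np.set_printoptions(precision=4,suppress=True)
W=pickle.load(open("w3.pkl","rb"))
X=np.array([at(W,p,.012)[:2] for p in [(209,99),(356,101),(350,215),(212,211)]]); print(X,X.mean(0))
t=at(W,(276,148),.004);print(t, at(W,(307,191),.005),at(W,(240,162),.005))
mv(t[0],t[1],.0375,4)
E
```

```text
[[ 0.7352 -0.0788]
 [ 0.7409 -0.1824]
 [ 0.6563 -0.1898]
 [ 0.6521 -0.0823]] [ 0.6961 -0.1333]
[ 0.703  -0.1286  0.004 ] [ 0.6714 -0.1552  0.005 ] [ 0.6906 -0.1019  0.005 ]
t 4.8 from [ 0.6617 -0.13    0.1564] [-179.97    0.16    3.94] d [ 4.17  0.16 11.87] roll -0.06 rows> 2.5 q6 [-12.  35.  90.  -0.  55.  74.]
```

Emit:
play_rows --targets '[[[4.5, 0.2, 4, 0, 1], [4.5, 0.2, 8, 0, 1], [4.5, 0.2, 10, 0, 1], [4.5, 0.2, 11, 0, 1], [4.5, 0.2, 11.6, 0, 1], [4.5, 0.2, 11.8, 0, 1], [4.5, 0.2, 11.9, 0, 1], [4.5, 0.2, 11.9, 0, 1]]]'

```text
time: 5.6
eef_pos: [0.7094, -0.1285, 0.0399]
tcp_rot: [180.0, -0.1, 4.0]
ft_force: [0.2, 0.1, -0.4]
grip_width: 0.175
grasp_force: 29.9
```

Emit:
play_rows --targets '[[[0, 0, 0.1, 0, 0.65], [0, 0, 0.1, 0, 0.65], [0, 0, 0, 0, 0.65], [0, 0, 0, 0, 0.65], [0, 0, -4, 0, 0.65], [0, 0, -9, 0, 0.5], [0, 0, -13, 0, 0.5], [0, 0, -13, 0, 0.5]]]'

```text
time: 6.4
eef_pos: [0.7126, -0.129, 0.1759]
tcp_rot: [179.8, -0.7, 4.0]
ft_force: [0.9, -1.2, 0.4]
grip_width: 0.499
grasp_force: 0.0
```

```bash
python3 -c "
from h import *
im=grab('wrist','w4'); S=grab('scene','s4'); print(im['state']['eef_pos'])
print(proj(S,(.707,-.129,.024)))
a=im['frame'][150:400,150:400]; p=proj(S,(.707,-.129,.024)).astype(int); b=S['frame'][p[1]-40:p[1]+40,p[0]-40:p[0]+40]
cv2.imwrite('pics/m4.png',np.hstack([cv2.resize(a,(400,400)),cv2.resize(b,(400,400))])[:,:,::-1])
mv(.6,.14,.27,4)"
```

```text
[ 0.71261127 -0.12903709  0.1758715 ]
[229.01137383 191.8715679 ]
t 6.5 from [ 0.7093 -0.1284  0.1698] [ 1.7996e+02 -1.4000e-01  3.9800e+00] d [ -9.01 -27.52 -10.06] roll -0.02 rows> 6.1 q6 [-11.  37.  83.   0.  59.  75.]
```

View pics/m4.png

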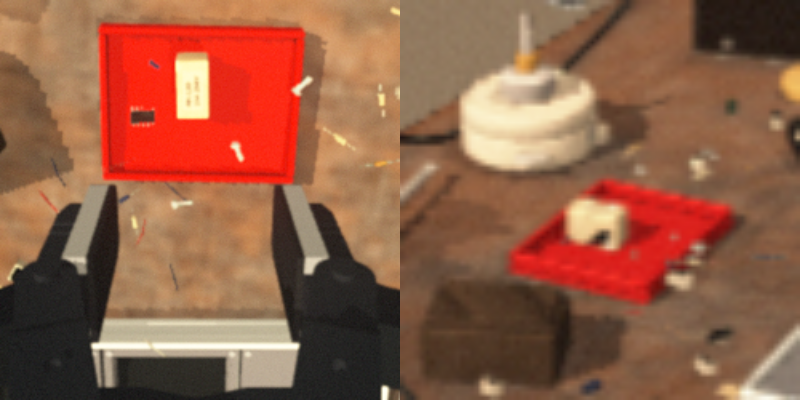

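The cream relay lies flat in the red tray, upright in both views. Next is a look over the blue relay and the capacitor.

Emit:
play_rows --targets '[[[-2, -5, -5, 0, 0], [-4, -10, -10, 0, 0], [-6, -14, -10, 0, 0], [-7, -19, -10, 0, 0], [-8, -23, -10, 0, 0], [-10, -28, -10, 0, 0], [-10, -32, -10, 0, 0], [-10, -32, -10, 0, 0], [-10, -32, -10, 0, 0], [-10, -32, -10, 0, 0]]]'

```text
time: 7.5
eef_pos: [0.5864, 0.1835, 0.267]
tcp_rot: [179.9, 0.1, 4.0]
ft_force: [0.6, 0.9, 0.4]
grip_width: 1.002
grasp_force: 0.0
```

```bash
python3 -c "
from h import *
im=grab('wrist','w5'); print(im['state']['eef_pos'],im['state']['tcp_rot'],abs(im['state']['dq']).max())
for X in [(.691,.192,.02),(.47,.257,.034)]: print(proj(im,X)/.7)
cv2.imwrite('pics/w5b.png',cv2.resize(im['frame'][:,:,::-1],(800,600),interpolation=cv2.INTER_CUBIC))"
```

```text
[0.58637723 0.1835047  0.26704188] [1.79943596e+02 1.14454906e-01 4.02169429e+00] 1.683247667915858
[388.06440832  95.01361875]
[284.36458306 394.24482176]
```

View pics/w5b.png

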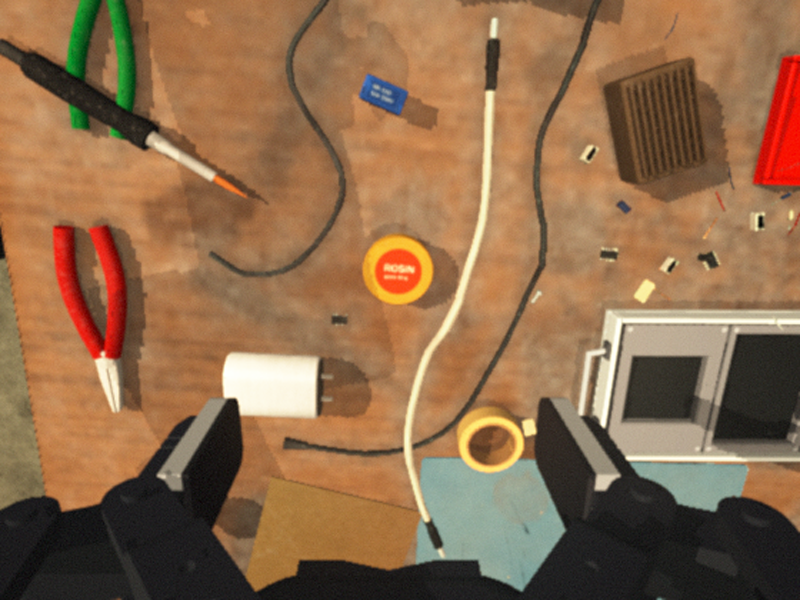

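The blue relay is at (385,95), and the white capacitor at (272,384) with its terminals to the right (about world −y). The finned module is at (655,120). The model silhouettes get fitted to colour masks for exact poses.

```bash
cat >> h.py <<'E'
from scipy.optimize import minimize
def box(x0,x1,y0,y1,z0,z1): return np.array([(x,y,z) for x in(x0,x1) for y in(y0,y1) for z in(z0,z1)])
BLUE=box(-.008,.008,-.015,.015,0,.02)
CAN=np.array([(sg*.009+.017*np.cos(a),y,.017+.017*np.sin(a)) for sg in(-1,1) for a in np.arange(0,6.28,.2) for y in(-.030,.042)])
CORE=box(-.015,.015,-.022,.022,0,.036); BOB=box(-.022,.022,-.014,.014,.006,.030)
def fit(im,mask,parts,x0,z=0):
    "silhouette fit: x,y,yaw(deg) of a model resting at height z"
    def render(v):
        c,s=np.cos(np.radians(v[2])),np.sin(np.radians(v[2])); m=np.zeros(mask.shape,np.uint8)
        for P in parts:
            q=np.array([proj(im,(v[0]+c*p[0]-s*p[1],v[1]+s*p[0]+c*p[1],z+p[2])) for p in P])
            h=cv2.convexHull((q*16).round().astype(np.int32)); cv2.fillConvexPoly(m,h,1,shift=4,lineType=8)
        return m>0
    f=lambda v:1-(render(v)&mask).sum()/max(1,(render(v)|mask).sum())
    best=min((minimize(f,x0+np.array([0,0,d]),method="Nelder-Mead",options=dict(initial_simplex=x0+np.array([[0,0,d],[.01,0,d],[0,.01,d],[0,0,d+15]]),xatol=1e-4)) for d in(-50,-25,0,25,50)),key=lambda r:r.fun)
    return best.x,1-best.fun
def blob(m,p):
    n,l,st,_=cv2.connectedComponentsWithStats(m.astype(np.uint8)); k=l[int(p[1])-3:int(p[1])+4,int(p[0])-3:int(p[0])+4].ravel(); k=k[k>0]
    return l==np.bincount(k).argmax()
E
cat > loc.py <<'E'
from h import *
np.set_printoptions(precision=4,suppress=True)
W=pickle.load(open("w5.pkl","rb")); hsv=cv2.cvtColor(W["frame"],cv2.COLOR_RGB2HSV); h,s,v=[hsv[:,:,i].astype(int) for i in range(3)]
mb=blob((h>100)&(h<130)&(s>120),(385*.7,95*.7)); mc=blob((s<60)&(v>120),(272*.7,384*.7))
print(mb.sum(),mc.sum())
print("blue",*fit(W,mb,[BLUE],np.array([.69,.193,80.])))
print("can",*fit(W,mc,[CAN],np.array([.47,.257,0.])))
W=pickle.load(open("w1.pkl","rb")); hsv=cv2.cvtColor(W["frame"],cv2.COLOR_RGB2HSV); h,s,v=[hsv[:,:,i].astype(int) for i in range(3)]
E
python3 loc.py; python3 -c "
from h import *
d=pickle.load(open('im0.pkl','rb'))['scene'];W=pickle.load(open('w5.pkl','rb'))
s=lambda u,v:(80+u/2.5,140+v/2.5)
print(tri((W,(385*.7,95*.7)),(d,s(204,277))), tri((W,(271*.7,384*.7)),(d,s(375,372))))"
```

```text
5 3294
blue [  0.6808   0.1905 128.068 ] 0.008547008547008517
can [ 0.4674  0.2664 -5.0297] 0.6446858029480217
(array([0.69023792, 0.19339088, 0.01666447]), np.float64(0.0010938946216677299)) (array([0.47013114, 0.26341879, 0.03078202]), np.float64(0.007489945549142872))
```

```bash
python3 - <<'E'
import re
t=open("loc.py").read()
t=t.replace('mb=blob((h>100)&(h<130)&(s>120),(385*.7,95*.7)); mc=blob((s<60)&(v>120),(272*.7,384*.7))',
'''mb=((h>95)&(h<135)&(v>60)); mb[:40]=mb[100:]=0; mb[:,:230]=mb[:,310:]=0; mb=cv2.morphologyEx(mb.astype(np.uint8),3,np.ones((7,7)))>0
mc=cv2.inRange(hsv,(0,0,130),(180,70,255))>0; mc[:235]=mc[300:]=0; mc[:,:140]=mc[:,226:]=0; mc=cv2.morphologyEx(mc.astype(np.uint8),2,np.ones((5,5)))>0
for m in(mb,mc): print(cv2.boundingRect(m.astype(np.uint8)))
f=W["frame"].copy(); f[mb|mc]=(255,0,255); cv2.imwrite("pics/mask.png",f[:,:,::-1]); print(hsv[262:275:6,160:240:8].tolist()); print(hsv[66,250:295:5].tolist())''')
open("loc.py","w").write(t)
E
python3 loc.py
```

```text
(252, 52, 33, 28)
(140, 247, 82, 53)
[[[38, 4, 255], [30, 6, 254], [26, 7, 255], [30, 9, 254], [25, 13, 254], [25, 18, 254], [25, 17, 254], [25, 22, 253], [16, 85, 81], [15, 101, 129]], [[26, 15, 254], [24, 20, 254], [24, 21, 254], [26, 20, 253], [24, 20, 253], [23, 23, 253], [24, 24, 253], [25, 23, 253], [15, 96, 53], [13, 143, 116]], [[26, 15, 254], [24, 21, 253], [24, 19, 253], [23, 22, 253], [23, 23, 253], [23, 26, 252], [23, 27, 252], [23, 26, 252], [16, 92, 58], [13, 148, 133]]]
[[11, 123, 174], [108, 168, 144], [106, 70, 152], [106, 57, 142], [107, 104, 137], [110, 153, 123], [110, 152, 138], [6, 81, 133], [14, 151, 191]]
556 2805
blue [  0.6919   0.1951 -20.2305] 0.8811410459587956
can [ 0.468   0.2652 -2.147 ] 0.7945205479452054
```

```bash
sed -i 's/(0,0,130),(180,70,255)/(0,0,150),(180,60,255)/; s/mc\[300:\]=0/mc[295:]=0/' loc.py
cat >> loc.py <<'E'
W=pickle.load(open("w1.pkl","rb")); hsv=cv2.cvtColor(W["frame"],cv2.COLOR_RGB2HSV)
L=np.zeros(hsv.shape[:2],bool); L[200:262,398:468]=1
g=cv2.inRange(hsv,(90,0,60),(140,255,255))>0; y=cv2.inRange(hsv,(15,60,190),(30,140,255))>0
m=cv2.morphologyEx(((g|y)&L).astype(np.uint8),3,np.ones((5,5)))>0; print(cv2.boundingRect(m.astype(np.uint8)),m.sum())
print("trafo",*fit(W,m,[CORE,BOB],np.array([.46,-.388,-17.])))
E
python3 loc.py | grep -v '\[\['
```

```text
(252, 52, 33, 28)
(140, 248, 81, 47)
556 2614
blue [  0.6919   0.1951 -20.2305] 0.8811410459587956
can [ 0.4675  0.266  -6.1291] 0.7745465916197624
(401, 200, 67, 62) 529
trafo [   0.4601   -0.384  -109.8552] 0.20827250608272507
```

```bash
python3 -c "
from h import *
mv(.68,.19,.15,70)"
```

```text
t 7.55 from [0.5867 0.1829 0.2672] [1.7995e+02 1.0000e-01 3.9500e+00] d [ 9.38 -0.08 11.71] roll -66.05 rows> 7.7 q6 [ 16.  23.  94.  -0.  64. 102.]
```

Emit:
play_rows --targets '[[[4, 0, 5, -8, 0.5], [9.4, 0, 8, -16, 0.5], [9.4, 0, 11.7, -24, 0.5], [9.4, 0, 11.7, -33, 0.5], [9.4, 0, 11.7, -41, 0.5], [9.4, 0, 11.7, -49, 0.5], [9.4, 0, 11.7, -58, 0.5], [9.4, 0, 11.7, -66, 0.5], [9.4, 0, 11.7, -66, 0.5], [9.4, 0, 11.7, -66, 0.5], [9.4, 0, 11.7, -66, 0.5]]]'

```text
time: 8.65
eef_pos: [0.6807, 0.1896, 0.1511]
tcp_rot: [-180.0, 0.0, 69.7]
ft_force: [0.9, -0.5, 0.1]
grip_width: 0.502
grasp_force: 0.0
```

```bash
cat > b.py <<'E'
from h import *
np.set_printoptions(precision=4,suppress=True)
W=grab("wrist","w6"); hsv=cv2.cvtColor(W["frame"],cv2.COLOR_RGB2HSV)
m=cv2.inRange(hsv,(95,50,60),(135,255,255))>0; m=cv2.morphologyEx(m.astype(np.uint8),3,np.ones((9,9)))
n,l,st,c=cv2.connectedComponentsWithStats(m); print(st[1:][st[1:,4]>150].tolist()); print("pred",proj(W,(.692,.195,.01)))
m=blob(m,proj(W,(.692,.195,.01)))
x,f=fit(W,m,[BLUE],np.array([.692,.195,-20.])); print("blue",x,f)
mv(x[0],x[1],.032,x[2]+90)
E
python3 b.py
```

```text
[[273, 173, 22, 44, 935]]
pred [283.7606 194.4952]
blue [  0.6914   0.1948 -19.2838] 0.9060077519379846
t 8.7 from [0.6806 0.1899 0.1512] [-179.99    0.01   69.81] d [ 0.84  0.85 11.92] roll -0.91 rows> 2.4 q6 [15. 37. 86. -0. 57. 35.]
```

Emit:
play_rows --targets '[[[0.8, 0.85, 4, -0.9, 0.55], [0.8, 0.85, 8, -0.9, 0.55], [0.8, 0.85, 10, -0.9, 0.55], [0.8, 0.85, 11, -0.9, 0.55], [0.8, 0.85, 11.7, -0.9, 0.55], [0.8, 0.85, 11.9, -0.9, 0.55], [0.8, 0.85, 11.9, -0.9, 0.55], [0.8, 0.85, 11.9, -0.9, 1], [0.8, 0.85, 11.9, -0.9, 1], [0.8, 0.85, 11.9, -0.9, 1], [0.8, 0.85, 11.9, -0.9, 1], [0.8, 0.85, 11.9, -0.9, 1]]]'

```text
time: 9.9
eef_pos: [0.6921, 0.1954, 0.0338]
tcp_rot: [179.9, -0.1, 70.9]
ft_force: [-1.1, -0.7, 6.6]
grip_width: 0.172
grasp_force: 31.1
```

Emit:
play_rows --targets '[[[0, 0, 0, 0, 1], [0, 0, -2, 0, 1], [0, 0, -5, 0, 1], [0, 0, -10, 0, 1], [0, 0, -14, 0, 1], [0, 0, -14, 0, 1], [0, 0, -14, 0, 1]]]'

```text
time: 10.6
eef_pos: [0.6919, 0.1953, 0.175]
tcp_rot: [179.8, -0.1, 70.9]
ft_force: [0.7, -0.4, -1.2]
grip_width: 0.176
grasp_force: 30.3
```

```bash
python3 -c "
from h import *
mv(.4965,-.2117,.17,3.9)"
```

```text
t 10.6 from [0.6919 0.1953 0.175 ] [ 1.7984e+02 -1.1000e-01  7.0880e+01] d [-44.85  -5.12   0.4 ] roll 66.98 rows> 9.0 q6 [15. 37. 83. -0. 60. 34.]
```

Emit:
play_rows --targets '[[[-4, -0.5, 0, 7, 1], [-8.5, -1, 0, 14, 1], [-13, -1.5, 0, 21, 1], [-17, -2, 0, 28, 1], [-21, -2.5, 0, 36, 1], [-26, -3, 0, 44, 1], [-31, -3.5, 0, 52, 1], [-36, -4, 0, 60, 1], [-41, -4.6, 0, 67, 1], [-44.9, -5.1, 0.4, 67, 1], [-44.9, -5.1, 0.4, 67, 1], [-44.9, -5.1, 0.4, 67, 1]]]'

```text
time: 11.8
eef_pos: [0.4946, -0.2128, 0.1673]
tcp_rot: [-179.9, 0.1, 3.7]
ft_force: [-0.1, 1.3, -0.5]
grip_width: 0.177
grasp_force: 30.3
```

Emit:
play_rows --targets '[[[0, 0, 0, 0, 1], [0, 0, 0, 0, 1]]]'

```text
time: 12.0
eef_pos: [0.4963, -0.2112, 0.168]
tcp_rot: [-180.0, 0.0, 4.0]
ft_force: [-0.1, 0.5, -0.3]
grip_width: 0.171
grasp_force: 30.3
```

```bash
python3 -c "
from h import *
im=grab('wrist','w7')
mv(.4965,-.2117,.065,3.9); print(im['state']['grasp_force'])
cv2.imwrite('pics/w7.png',im['frame'][:,:,::-1])"
```

```text
t 12.05 from [ 0.4963 -0.2112  0.1681] [-1.7998e+02  2.0000e-02  3.9800e+00] d [ 0.02  0.05 10.31] roll 0.08 rows> 2.1 q6 [-24.  24. 108.   0.  48.  62.]
30.306029319763184
```

View pics/w7.png

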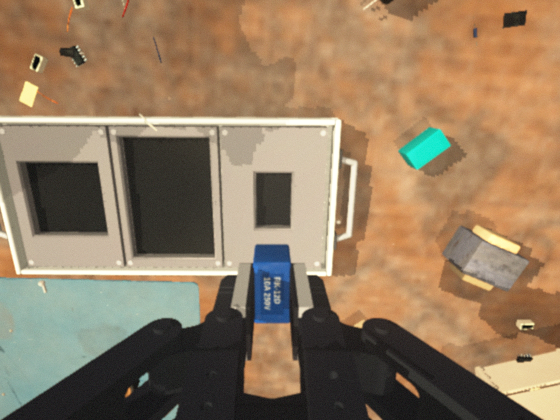

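The blue relay is held level. The relay pocket's corners are (256,172),(291,172),(292,228),(257,229).

```bash
python3 -c "
from h import *
W=pickle.load(open('w7.pkl','rb'))
X=np.array([at(W,p,.018)[:2] for p in [(256,172),(291,172),(292,228),(257,229)]]);print(X,X.mean(0))
mv(X.mean(0)[0],X.mean(0)[1],.0438,4)
"
```

```text
[[ 0.51866033 -0.19623269]
 [ 0.5205135  -0.22302407]
 [ 0.47484034 -0.22775014]
 [ 0.47202237 -0.19961769]] [ 0.49650913 -0.21165614]
t 12.05 from [ 0.4963 -0.2112  0.1681] [-1.7998e+02  2.0000e-02  3.9800e+00] d [ 0.02  0.05 12.43] roll -0.02 rows> 2.5 q6 [-24.  24. 108.   0.  48.  62.]
```

Emit:
play_rows --targets '[[[0, 0, 4, 0, 1], [0, 0, 8, 0, 1], [0, 0, 10, 0, 1], [0, 0, 11, 0, 1], [0, 0, 11.8, 0, 1], [0, 0, 12.3, 0, 1], [0, 0, 12.4, 0, 1], [0, 0, 12.4, 0, 1], [0, 0, 12.4, 0, 0.65], [0, 0, 12.4, 0, 0.65], [0, 0, 12.2, 0, 0.65], [0, 0, 12.2, 0, 0.65]]]'

```text
time: 13.25
eef_pos: [0.4962, -0.2126, 0.0468]
tcp_rot: [180.0, -0.0, 3.9]
ft_force: [-0.3, 0.2, -0.4]
grip_width: 0.35
grasp_force: 0.0
```

Emit:
play_rows --targets '[[[0, 0, -4, 0, 0.65], [0, 0, -9, 0, 0.4], [0, 0, -12, 0, 0.2], [0, 0, -12, 0, 0], [0, 0, -12, 0, 0], [0, 0, -12, 0, 0]]]'

```text
time: 13.85
eef_pos: [0.4951, -0.212, 0.1653]
tcp_rot: [-179.9, 0.1, 3.9]
ft_force: [-0.7, 0.5, 0.0]
grip_width: 1.004
grasp_force: 0.0
```

```bash
cat > c.py <<'E'
from h import *
np.set_printoptions(precision=4,suppress=True)
W=grab("wrist","w8"); S=grab("scene","s8"); hsv=cv2.cvtColor(W["frame"],cv2.COLOR_RGB2HSV)
m=cv2.inRange(hsv,(95,50,50),(135,255,255))>0; m=cv2.morphologyEx(m.astype(np.uint8),3,np.ones((7,7)))
p=proj(W,(.4965,-.2117,.02)); m=blob(m,p); print(p,m.sum(),W["state"]["eef_pos"])
print("blue",*fit(W,m,[BLUE],np.array([.4965,-.2117,-86.]),.010))
p=proj(S,(.4965,-.2117,.02)).astype(int); q=proj(W,(.46,-.388,.02)).astype(int); print(p,q)
b=S['frame'][p[1]-30:p[1]+30,p[0]-30:p[0]+30]; a=W["frame"][q[1]-50:q[1]+50,q[0]-50:q[0]+50]
cv2.imwrite('pics/m8.png',np.hstack([cv2.resize(x,(400,400),interpolation=cv2.INTER_CUBIC) for x in(a,b)])[:,:,::-1])
E
python3 c.py
```

```text
[273.2262 200.9821] 999 [ 0.4951 -0.212   0.1653]
blue [  0.4959  -0.2114 -86.0162] 0.9591041869522883
[310 198] [486 257]
```

View pics/m8.png

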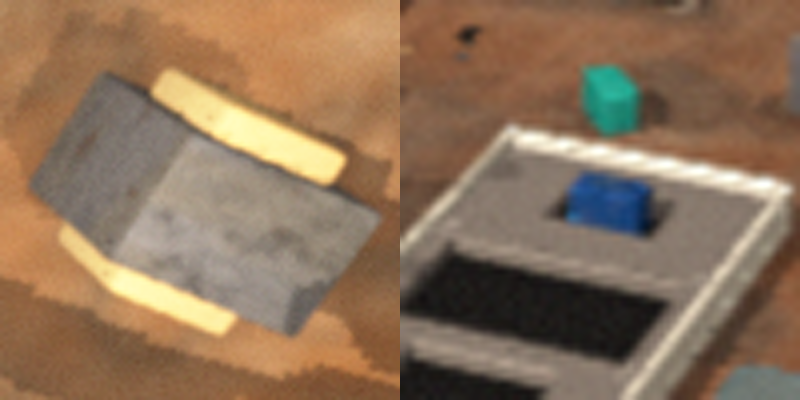

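Right panel: the blue relay sits flat in its pocket; the silhouette fit puts it within 1 mm. Left panel (4x): the transformer's core top has corners (193,138),(380,212),(298,335),(115,255).

```bash
python3 - <<'E'
from h import *
np.set_printoptions(precision=4,suppress=True)
W=pickle.load(open("w8.pkl","rb")); U=pickle.load(open("w1.pkl","rb"))
P=[(436+u/4,207+v/4) for u,v in [(193,138),(380,212),(298,335),(115,255)]]
O=[(250+u/3.4,160+v/3.4) for u,v in [(612,205),(722,250),(683,327),(570,280)]]
X=np.array([at(W,p,.036)[:2] for p in P]); e1=(X[1]+X[2]-X[0]-X[3])/2; e2=(X[0]+X[1]-X[2]-X[3])/2
print(X.mean(0),np.linalg.norm(e1),np.linalg.norm(e2),np.degrees(np.arctan2(e1[1],e1[0])),np.degrees(np.arctan2(e2[1],e2[0])))
print(tri((W,np.mean(P,0)),(U,np.mean(O,0))))
c=X.mean(0); a=np.degrees(np.arctan2(e1[1],e1[0])); mv(c[0],c[1],.10,a+90)
E
```

```text
[ 0.4607 -0.3877] 0.04218725110475745 0.027667480249513973 -109.08995404274587 -18.131449358074065
(array([ 0.4591, -0.3908,  0.0316]), np.float64(0.0001073196519298283))
t 13.95 from [ 0.495  -0.212   0.1649] [-179.92    0.14    3.88] d [-4.6  17.31  6.48] roll 22.96 rows> 3.8 q6 [-24.  24. 108.   0.  48.  62.]
```

```bash
python3 - <<'E'
from h import *
np.set_printoptions(precision=3,suppress=True)
U=pickle.load(open("w1.pkl","rb"))
for p in [(630,455),(680,500),(775,310),(710,210),(800,418)]: print(p,*[at(U,(p[0]*.7,p[1]*.7),z)[:2] for z in(0,.08)])
E
```

```text
(630, 455) [ 0.335 -0.432] [ 0.388 -0.385]
(680, 500) [ 0.289 -0.489] [ 0.351 -0.43 ]
(775, 310) [ 0.481 -0.523] [ 0.505 -0.457]
(710, 210) [ 0.559 -0.448] [ 0.567 -0.398]
(800, 418) [ 0.382 -0.575] [ 0.426 -0.499]
```

Emit:
play_rows --targets '[[[-1, 4, 0, 8, 0.25], [-2, 8, 0, 16, 0.25], [-3.5, 13, 0, 23, 0.25], [-4.6, 17.3, 2, 23, 0.25], [-4.6, 17.3, 5, 23, 0.25], [-4.6, 17.3, 5, 23, 0.25], [-4.6, 17.3, 5, 23, 0.25], [-4.6, 17.3, 5, 23, 0.25]]]' --newtons 45

```text
time: 14.75
eef_pos: [0.4623, -0.3875, 0.117]
tcp_rot: [180.0, -0.0, -19.1]
ft_force: [0.2, -0.1, -0.5]
grip_width: 0.748
grasp_force: 0.0
```

```bash
cat > t.py <<'E'
from h import *
W=grab("wrist","w9"); mv(.4605,-.3885,.033,-18.9); print(W["state"]["ft_force"],proj(W,(.4605,-.3885,.036)))
cv2.imwrite("pics/w9b.png",W["frame"][60:,80:480,::-1])
E
python3 t.py
```

```text
t 14.8 from [ 0.4625 -0.3876  0.1174] [ 1.7998e+02 -6.0000e-02 -1.9050e+01] d [-0.17  0.15  8.44] roll -0.15 rows> 1.7 q6 [-41.  33. 101.   0.  46.  68.]
[ 0.15524556 -0.11614298 -0.47816637] [276.28402025 235.00152016]
```

View pics/w9b.png

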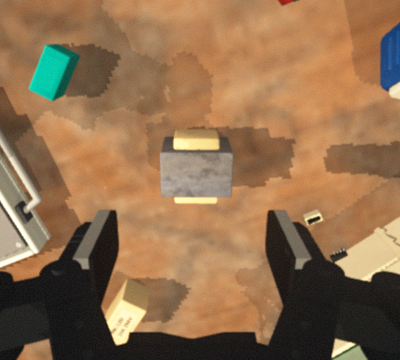

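The transformer's core top is square between the fingers: centre (277,234) against (276,235) predicted. I go down and grip.

Emit:
play_rows --targets '[[[-0.2, 0.1, 4, 0, 0.25], [-0.2, 0.1, 6, 0, 0.25], [-0.2, 0.1, 7.3, 0, 0.25], [-0.2, 0.1, 8.2, 0, 0.25], [-0.2, 0.1, 8.5, 0, 0.25], [-0.2, 0.1, 8.5, 0, 0.25], [-0.2, 0.1, 8.5, 0, 1], [-0.2, 0.1, 8.5, 0, 1], [-0.2, 0.1, 8.5, 0, 1], [-0.2, 0.1, 8.5, 0, 1], [-0.2, 0.1, 8.5, 0, 1]]]'

```text
time: 15.9
eef_pos: [0.4601, -0.3889, 0.0324]
tcp_rot: [180.0, -0.1, -19.1]
ft_force: [0.5, 0.4, 6.3]
grip_width: 0.503
grasp_force: 47.1
```

Emit:
play_rows --targets '[[[0, 0, -1, 0, 1], [0, 0, -3, 0, 1], [0, 0, -7, 0, 1], [0, 0, -11, 0, 1], [0, 0, -11, 0, 1], [0, 0, -11, 0, 1]]]'

```text
time: 16.5
eef_pos: [0.4597, -0.3886, 0.1425]
tcp_rot: [180.0, -0.1, -19.1]
ft_force: [0.6, 0.3, -2.7]
grip_width: 0.507
grasp_force: 46.7
```

```bash
python3 -c "
from h import *
mv(.4865,-.0475,.145,4)"
```

```text
t 16.5 from [ 0.4597 -0.3886  0.1425] [ 1.7995e+02 -1.1000e-01 -1.9130e+01] d [ -8.64 -33.11  -0.29] roll -23.13 rows> 6.8 q6 [-41.  30. 100.  -0.  49.  68.]
```

Emit:
play_rows --targets '[[[-1, -4, -0.3, -3, 1], [-2, -8.5, -0.3, -6, 1], [-3.5, -13, -0.3, -10, 1], [-4.7, -18, -0.3, -13, 1], [-6, -23, -0.3, -16, 1], [-7.3, -28, -0.3, -20, 1], [-8.6, -31, -0.3, -23, 1], [-8.6, -33.1, -0.3, -23, 1], [-8.6, -33.1, -0.3, -23, 1], [-8.6, -33.1, -0.3, -23, 1], [-8.6, -33.1, -0.3, -23, 1]]]'

```text
time: 17.6
eef_pos: [0.486, -0.0482, 0.1436]
tcp_rot: [-180.0, 0.1, 3.8]
ft_force: [-0.4, -0.3, -2.4]
grip_width: 0.505
grasp_force: 46.9
```

```bash
python3 -c "
from h import *
mv(.4867,-.047,.0435,4)"
```

```text
t 17.6 from [ 0.486  -0.0482  0.1436] [-1.7999e+02  1.0000e-01  3.8300e+00] d [ 0.1  -0.11 10.01] roll -0.17 rows> 2.0 q6 [ -7.  23. 115.  -0.  43.  79.]
```

Emit:
play_rows --targets '[[[0.1, -0.1, 4, 0, 1], [0.1, -0.1, 7, 0, 1], [0.1, -0.1, 8.5, 0, 1], [0.1, -0.1, 9.4, 0, 1], [0.1, -0.1, 9.9, 0, 1], [0.1, -0.1, 10, 0, 1], [0.1, -0.1, 10, 0, 1]]]'

```text
time: 18.3
eef_pos: [0.4881, -0.0467, 0.0448]
tcp_rot: [180.0, -0.1, 3.9]
ft_force: [-0.5, 0.4, -1.7]
grip_width: 0.508
grasp_force: 46.8
```

Emit:
play_rows --targets '[[[0, 0, 0, 0, 0.44], [0, 0, 0, 0, 0.44], [0, 0, -0.1, 0, 0.44], [0, 0, -1.5, 0, 0.42], [0, 0, -4, 0, 0.4], [0, 0, -8, 0, 0.3], [0, 0, -12, 0, 0], [0, 0, -12, 0, 0], [0, 0, -12, 0, 0]]]'

```text
time: 19.2
eef_pos: [0.4883, -0.0465, 0.1661]
tcp_rot: [180.0, -0.2, 3.9]
ft_force: [-0.2, 1.3, -0.2]
grip_width: 1.002
grasp_force: 0.0
```

```bash
cat > c2.py <<'E'
from h import *
np.set_printoptions(precision=4,suppress=True)
W=grab("wrist","w10"); print(W["state"]["eef_pos"])
c=np.array([.4867,-.047])
x=proj(W,(*c,.046)); print(x)
mv(.52,.26,.2,4)
E
python3 c2.py
```

```text
[ 0.4883 -0.0465  0.1661]
[274.0012 215.9339]
t 19.25 from [ 0.4874 -0.0464  0.1649] [179.99  -0.05   3.88] d [  5.32 -30.35  -3.51] roll -0.12 rows> 6.2 q6 [ -7.  21. 114.   0.  45.  79.]
```

Emit:
play_rows --targets '[[[0, -3, -1, -8, 0], [0, -6, -1, -16, 0], [0, -10, -1, -24, 0], [0, -14, -1, -32, 0], [0, -18, -1, -40, 0], [0, -22, -1, -48, 0], [0, -26, -1, -56, 0], [0.2, -30.5, -1, -64, 0], [0.2, -30.5, -1, -72, 0], [0.2, -30.5, -1, -80, 0], [0.2, -30.5, -1, -87, 0], [0.2, -30.5, -1, -87, 0]]]'

```text
time: 20.45
eef_pos: [0.4679, 0.2577, 0.1728]
tcp_rot: [-179.8, 0.1, 91.0]
ft_force: [-0.8, 0.3, 0.1]
grip_width: 1.002
grasp_force: 0.0
```

Emit:
play_rows --targets '[[[0, 0, 0, 0, 0], [0, 0, 0, 0, 0]]]'

```text
time: 20.65
eef_pos: [0.4687, 0.2577, 0.1737]
tcp_rot: [-179.9, 0.0, 90.7]
ft_force: [-0.4, -0.5, -0.2]
grip_width: 1.002
grasp_force: 0.0
```

```bash
cat > k.py <<'E'
from h import *
np.set_printoptions(precision=4,suppress=True)
W=grab("wrist","w11"); hsv=cv2.cvtColor(W["frame"],cv2.COLOR_RGB2HSV); print(W["state"]["eef_pos"],W["state"]["tcp_rot"])
m=(cv2.inRange(hsv,(0,0,110),(180,75,255))); m=cv2.morphologyEx(m,cv2.MORPH_OPEN,np.ones((7,7)))
p=proj(W,(.468,.263,.03)); m=blob(m,p); print(p,cv2.boundingRect(m.astype(np.uint8)),m.sum())
x,f=fit(W,m,[CAN],np.array([.468,.263,1.])); print("can",x,f)
f=W["frame"].copy(); e=cv2.Canny(m.astype(np.uint8)*255,50,100)>0; f[e]=(255,0,255); cv2.imwrite("pics/w11m.png",f[:,:,::-1])
E
python3 k.py
```

```text
[0.4687 0.2577 0.1737] [-179.9371    0.0304   90.7216]
[270.8924 198.2573] (239, 140, 66, 96) 6051
can [ 0.4682  0.2633 -0.8611] 0.9385760818985575
```

```bash
python3 - <<'E'
from h import *
np.set_printoptions(precision=4,suppress=True)
W=pickle.load(open("w5.pkl","rb")); 
for p in [(285,443),(300,445),(330,450),(339,320),(262,330)]: print(p,at(W,(p[0]*.7,p[1]*.7),.003))
mv(.468,.2675,.10,89.1)
V=pickle.load(open("w11.pkl","rb"))["frame"]; cv2.imwrite("pics/w11c.png",cv2.resize(V[90:330,130:450,::-1],(800,600),interpolation=cv2.INTER_CUBIC))
E
```

```text
(285, 443) [0.4053 0.262  0.003 ]
(300, 445) [0.4041 0.249  0.003 ]
(330, 450) [0.4009 0.2227 0.003 ]
(339, 320) [0.5225 0.2196 0.003 ]
(262, 330) [0.5096 0.2812 0.003 ]
t 20.7 from [0.4688 0.2578 0.1739] [-179.96    0.02   90.75] d [ 0.98 -0.07  7.39] roll 1.65 rows> 1.5 q6 [ 28.  23. 108.   0.  49.  27.]
```

View pics/w11c.png

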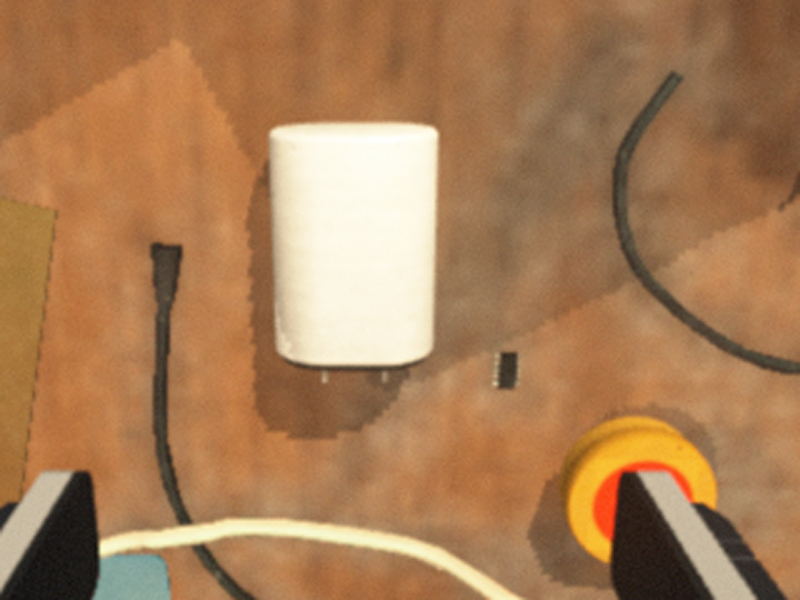

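The can is clear, upright in the picture at (355,245) with its terminals at the bottom. The cable tip (165,262) is outside the fingers' span if I pre-close somewhat. Grasp.

Emit:
play_rows --targets '[[[1, -0.1, 4, 1.6, 0.22], [1, -0.1, 8, 1.6, 0.22], [1, -0.1, 11, 1.6, 0.22], [1, -0.1, 12.8, 1.6, 0.22], [1, -0.1, 13.8, 1.6, 0.22], [1, -0.1, 14.3, 1.6, 0.22], [1, -0.1, 14.4, 1.6, 0.22], [1, -0.1, 14.4, 1.6, 1], [1, -0.1, 14.4, 1.6, 1], [1, -0.1, 14.4, 1.6, 1], [1, -0.1, 14.4, 1.6, 1], [1, -0.1, 14.4, 1.6, 1]]]' --newtons 45

```text
time: 21.9
eef_pos: [0.4685, 0.2683, 0.0316]
tcp_rot: [179.9, -0.1, 89.3]
ft_force: [-0.9, -0.9, 7.2]
grip_width: 0.581
grasp_force: 47.1
```

Emit:
play_rows --targets '[[[0, 0, 0, 0, 1], [0, 0, -1, 0, 1], [0, 0, -3, 0, 1], [0, 0, -7, 0, 1], [0, 0, -11, 0, 1], [0, 0, -11, 0, 1], [0, 0, -11, 0, 1]]]'

```text
time: 22.6
eef_pos: [0.4683, 0.2683, 0.1418]
tcp_rot: [179.9, -0.1, 89.3]
ft_force: [-0.5, 0.8, -1.0]
grip_width: 0.586
grasp_force: 47.0
```

```bash
python3 -c "
from h import *
mv(.4915,-.1293,.15,4)"
```

```text
t 22.6 from [0.4683 0.2683 0.1418] [ 1.7985e+02 -8.0000e-02  8.9270e+01] d [-39.73   2.82  -0.87] roll 85.27 rows> 9.9 q6 [ 29.  26. 109.   0.  45.  29.]
```

Emit:
play_rows --targets '[[[-3, 0.3, -0.9, 8, 1], [-7, 0.6, -0.9, 16, 1], [-11, 0.9, -0.9, 24, 1], [-15, 1.3, -0.9, 32, 1], [-19, 1.7, -0.9, 41, 1], [-23, 2.1, -0.9, 49, 1], [-28, 2.5, -0.9, 57, 1], [-33, 2.9, -0.9, 66, 1], [-37, 3.1, -0.9, 74, 1], [-39.7, 3.3, -0.9, 82, 1], [-39.7, 3.3, -0.9, 85.3, 1], [-39.7, 3.3, -0.9, 85.3, 1]]]'

```text
time: 23.8
eef_pos: [0.4946, -0.13, 0.1479]
tcp_rot: [-179.9, 0.2, 3.8]
ft_force: [-0.0, 0.3, -1.0]
grip_width: 0.586
grasp_force: 47.0
```

Emit:
play_rows --targets '[[[0, 0, 0, 0, 1], [0, 0, 0, 0, 1]]]'

```text
time: 24.0
eef_pos: [0.4953, -0.1286, 0.1487]
tcp_rot: [-180.0, 0.1, 4.1]
ft_force: [0.7, 0.2, -0.5]
grip_width: 0.585
grasp_force: 47.0
```

```bash
cat > k2.py <<'E'
from h import *
np.set_printoptions(precision=4,suppress=True)
W=grab("wrist","w12"); hsv=cv2.cvtColor(W["frame"],cv2.COLOR_RGB2HSV); s=W["state"]; print(s["eef_pos"],s["tcp_rot"],s["grasp_force"])
m=(cv2.inRange(hsv,(0,0,170),(180,75,255))); m=cv2.morphologyEx(m,cv2.MORPH_OPEN,np.ones((7,7)))
zb=s["eef_pos"][2]-.0316; p=proj(W,(.495,-.129,zb+.034)); m=blob(m,p); print(p,cv2.boundingRect(m.astype(np.uint8)),m.sum())
for dz in (-.004,0,.004): print("can",dz,*fit(W,m,[CAN],np.array([.4915,-.129,-86.]),zb+dz))
mv(.4965,-.129,.0425,4)
cv2.imwrite("pics/w12.png",W["frame"][:,:,::-1])
E
python3 k2.py
```

```text
[ 0.4953 -0.1286  0.1487] [-179.9677    0.0774    4.1024] 46.965103374095634
[275.6248 315.0257] (168, 181, 164, 207) 22357
can -0.004 [  0.4865  -0.1278 -83.8762] 0.9500487545430369
can 0 [  0.4879  -0.1277 -82.9605] 0.9136294287167317
can 0.004 [  0.4889  -0.1269 -82.87  ] 0.8706962509563887
t 24.05 from [ 0.4955 -0.1287  0.1489] [-179.98    0.05    4.1 ] d [ 0.1   0.04 10.64] roll 0.1 rows> 2.1 q6 [-16.  24. 112.   0.  45.  70.]
```

Emit:
play_rows --targets '[[[0.2, 0, 4, 0, 1], [0.2, 0, 7, 0, 1], [0.2, 0, 8.5, 0, 1], [0.2, 0, 9.3, 0, 1], [0.2, 0, 9.8, 0, 1], [0.2, 0, 10, 0, 1], [0.2, 0, 10, 0, 1]]]'

```text
time: 24.75
eef_pos: [0.4983, -0.1292, 0.0498]
tcp_rot: [180.0, -0.1, 4.0]
ft_force: [-0.4, -0.1, -1.6]
grip_width: 0.585
grasp_force: 47.0
```

Emit:
play_rows --targets '[[[0, 0, 0.15, 0, 1], [0, 0, 0.3, 0, 1], [0, 0, 0.3, 0, 1]]]'

```text
time: 25.05
eef_pos: [0.498, -0.1293, 0.0466]
tcp_rot: [180.0, -0.0, 4.0]
ft_force: [0.3, 0.1, -1.1]
grip_width: 0.586
grasp_force: 47.0
```

Emit:
play_rows --targets '[[[0, 0, 0.15, 0, 1], [0, 0, 0.3, 0, 1], [0, 0, 0.3, 0, 1]]]'

```text
time: 25.35
eef_pos: [0.4977, -0.1292, 0.0431]
tcp_rot: [-180.0, 0.0, 4.0]
ft_force: [-0.7, -0.3, -1.0]
grip_width: 0.585
grasp_force: 47.0
```

Emit:
play_rows --targets '[[[0, 0, 0.1, 0, 1], [0, 0, 0.1, 0, 0.34], [0, 0, 0.1, 0, 0.34], [0, 0, 0.1, 0, 0.32], [0, 0, -1, 0, 0.3], [0, 0, -3, 0, 0.3], [0, 0, -7, 0, 0.2], [0, 0, -12, 0, 0], [-4, 0, -16, 0, 0], [-8, 0, -20, 0, 0], [-8, 0, -20, 0, 0], [-8, 0, -20, 0, 0]]]'

```text
time: 26.55
eef_pos: [0.4179, -0.1351, 0.2454]
tcp_rot: [179.9, -0.2, 3.9]
ft_force: [-0.3, 0.3, 0.1]
grip_width: 1.004
grasp_force: 0.0
```

Emit:
play_rows --targets '[[[0, 0, 0, 0, 0], [0, 0, 0, 0, 0]]]'

```text
time: 26.75
eef_pos: [0.4185, -0.1347, 0.2423]
tcp_rot: [-180.0, 0.1, 4.0]
ft_force: [-0.0, 0.3, -1.2]
grip_width: 1.003
grasp_force: 0.0
```

```bash
cat > f.py <<'E'
from h import *
np.set_printoptions(precision=4,suppress=True)
W=grab("wrist","w13"); S=grab("scene","s13"); D=grab("side","d13"); s=W["state"]; print(s["eef_pos"],s["ft_force"])
hsv=cv2.cvtColor(W["frame"],cv2.COLOR_RGB2HSV)
m=cv2.inRange(hsv,(0,0,235),(180,60,255)); m=cv2.morphologyEx(m,cv2.MORPH_OPEN,np.ones((9,9)))
try:
    m=blob(m,proj(W,(.4915,-.129,.044))); print(cv2.boundingRect(m.astype(np.uint8)),m.sum()); print("can",*fit(W,m,[CAN],np.array([.4915,-.129,-86.]),.010))
except Exception as e: print(e)
q=proj(W,(.4915,-.129,.03)).astype(int); p=proj(S,(.55,-.12,.02)).astype(int); d=proj(D,(.55,-.13,.03)).astype(int); print(q,p,d)
g=lambda im,c,w,h,k:cv2.resize(im["frame"][max(0,c[1]-h):c[1]+h,max(0,c[0]-w):c[0]+w],(2*w*k//2,2*h*k//2),interpolation=cv2.INTER_CUBIC)
a=g(W,q,133,75,3) ; a=cv2.resize(a,(800,300)) if a.shape[1]!=800 else a
b=cv2.resize(g(S,p,100,75,3),(400,300)); c=cv2.resize(g(D,d,100,75,3),(400,300))
cv2.imwrite("pics/final.png",np.vstack([cv2.resize(a,(800,300)),np.hstack([b,c])])[:,:,::-1])
E
python3 f.py
```

```text
[ 0.4185 -0.1347  0.2423] [-0.0142  0.2507 -1.1635]
(242, 50, 52, 89) 4124
can [  0.4905  -0.1253 -84.7757] 0.7825426944971537
[272 102] [277 207] [289 225]
```

View pics/final.png

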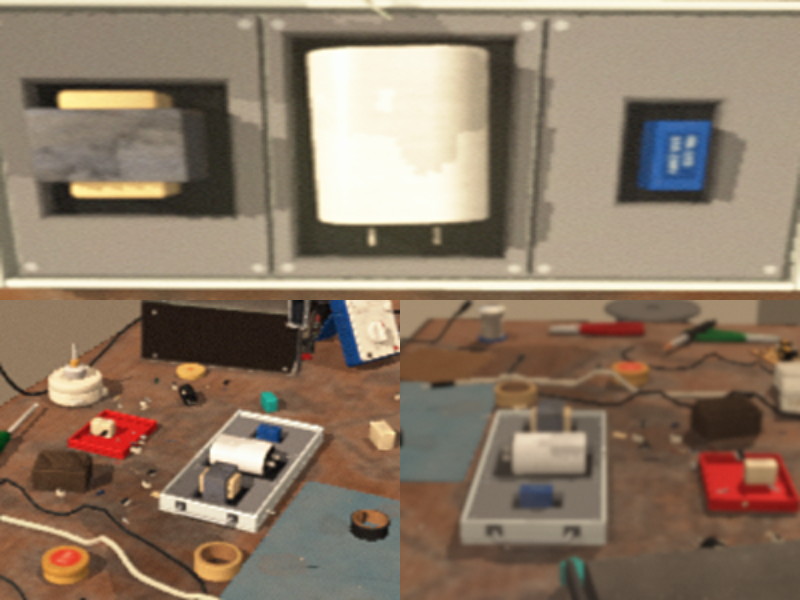

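All three kit parts look seated flat, and the cream relay is flat in the red tray. A last number check of the transformer's top face, (28,110),(190,108),(190,180),(35,181), and the capacitor's top.

```bash
python3 - <<'E'
from h import *
np.set_printoptions(precision=4,suppress=True)
W=pickle.load(open("w13.pkl","rb")); S=pickle.load(open("s13.pkl","rb")); w=lambda u,v:(139+u/3.0075,27+v/2)
X=np.array([at(W,w(*p),.046)[:2] for p in [(28,110),(190,108),(190,180),(35,181)]]); print(X.mean(0),X.ptp(0) if hasattr(X,'ptp') else np.ptp(X,0))
# can: project model outline for hypothesis and compare to seen box u 306-490, v 45-224
for yaw in(-86,94):
    for c in [(.4915,-.129)]:
        co,si=np.cos(np.radians(yaw)),np.sin(np.radians(yaw))
        q=np.array([proj(W,(c[0]+co*p[0]-si*p[1],c[1]+si*p[0]+co*p[1],.01+p[2])) for p in CAN]); q=(q-[139,27])*[3.0075,2]; print(yaw,q.min(0),q.max(0))
q=np.array([proj(W,at(W,w(u,v),.027)) for u,v in[(306,45)]])
Z=pickle.load(open("w1.pkl","rb"))
E
```

```text
[ 0.4883 -0.0472] [0.0325 0.045 ]
-86 [311.0865  43.5179] [492.8016 222.5522]
94 [312.2447  75.2337] [491.7923 249.9302]
```

```bash
python3 -c "
from bench import manip
print(manip.job_done())"
```

```text
the job is handed in; nothing more can be done
None
```

Job handed in at about 27 s: the blue relay, white capacitor and transformer measure within about 2 mm of their pocket centres and look flat, the cream relay lies flat in the red reject tray, and I never touched the black capacitor or the brown module; no verdict was returned.

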